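Lock the charge-port collar and hold the sprung flap half open

TASK

Get the electric-car charge port ready for its flap-sensor check: first turn the lock collar on the side pod clockwise until its pointer stands at the white lock mark, then raise the port's sprung flap (it has a lift tongue) to 45 degrees from closed and finish while still holding it there with the fingers. It springs shut if let go, so do not release it at the end. Leave the other things on the bench where they are.

Things in the scene. Friction and masses are not known exactly. Their poses are not given: they have to be found in the camera images.
- port: Black charge-port housing fixed to the bench: open-topped box 170 x 170 mm, 90 mm high, covered by a flap, with the inlet inside. Origin: centre of its underside; x points from the tongue side (towards the robot) to the hinge side, y to the left, z up. Its position and yaw vary; a pod stands flush against each side (+y and -y).
- flap (a joint): Flap angle (rad): 0 closed and level, grows as the tongue edge rises, 0.785 is 45 degrees, stop at 1.6. Black plate 166 x 168 x 6 mm, 0.12 kg, turning about a level axis along the port's y through point flap_hinge. A spring always pulls it shut: lifting takes about 1 to 2 N at the tongue when closed, 2 to 3 N at 45 degrees; no catch.
- flap_hinge (a point): Point on the flap's hinge axis, in the middle of the far edge: 82 mm along the port's +x from its origin, 94 mm above the bench. It does not move with the flap.
- tongue (a point): Centre of the lift tongue: black bar 16 mm wide (along the hinge axis), 14 mm thick, sticking out 65 mm beyond the flap's edge on the robot's side, free on both sides and below. The point: 202 mm from the hinge axis, 37 mm beyond the edge; 94 mm above the bench when closed, 237 mm at 45 degrees. x along the bar to the hinge, y along the hinge axis. It may pivot between gripping fingers.
- lock_pod: Black block 110 x 140 mm, 55 mm high, fixed against one side of the port (left or right varies), square to the port. Carries the grey lock collar upright in the middle of its top. Origin: centre of its underside, axes as the port's.
- collar (a joint): Turn of the grey lock collar (rad), growing clockwise seen from above about the upright axis through point collar_base; starts at 0 to 0.3. 1.1 is locked (pointer at the mark); it can be turned on past it to 1.6, and stays where it is left (friction about 0.1 N m).
- collar_base (a point): On the collar's axis, level with the pod's top, 55 mm above the bench; fixed. Above this: flange 68 mm across up to 5 mm, then a body 46 mm across up to 36 mm with two flat-faced lugs on opposite sides from 5 to 36 mm: 52 mm over the flat faces, each face 24 mm wide. A fixed round plug 30 mm across in its middle stands 40 mm high.
- pointer (a point): Tip of the collar's pointer, a small tooth with a white line on the flange, 36 mm from the collar's axis. Its x axis points outwards from the collar's axis. The line through the two lugs is square to the pointer.
- lock_mark (a point): The lock mark: a white line on the pod's top, 45 mm from the collar's axis on the side away from the robot (the pod's +x).
- blank_pod: A block like the lock pod on the port's other side, closed with a plain fixed round cap 48 mm across and 32 mm high without lugs or pointer. Not part of the job. Origin: centre of its underside.
- screwdriver: Bystander: screwdriver with a black handle, 160 mm, lying in front of the left pod. Origin on its underside.
- tape_roll: Bystander: grey ring of tape 90 mm across, 22 mm high, lying behind the right pod. Origin: centre of its underside.
- socket_cap: Bystander: black plastic cap 42 mm across, 30 mm high, in front of the right pod. Origin: centre of its underside.
- mouse: Bystander: white computer mouse 100 x 58 x 33 mm behind the left pod. Origin: centre of its underside.
- screw_tray: Bystander: steel tray 100 x 80 x 25 mm, on the robot's right. Origin: centre of its underside.
- multimeter: Bystander: black hand multimeter 160 x 80 x 36 mm lying on the robot's left. Origin: centre of its underside.
- cleaner: Bystander: white bottle 56 mm across, 130 mm high, on the right, beyond the tray. Origin: centre of its underside.

How it is judged:
By the outcome, as a careful person would: the job done as asked, in the order asked, and still so for the second after the job is handed in, while the arm keeps its last pose, push and grip.
It also fails if it takes over 56 s, if anything falls off the work surface, if the arm or the gripper's body presses on something with over 40 N, if the wrist force passes 120 N, or if a joint passes its speed limit or range.

ROBOT

A 7-joint arm with a two-finger parallel gripper is mounted at the origin on the work surface. World frame = base frame: x ahead of the robot, y to its left, z up, the work surface at z = 0. Lengths are in m, angles in rad, forces in N, time in s.
With the tool pointing down it reaches from about 0.425 to 0.825 m from the base axis. Payload 3.6 kg.
Tool frame: the origin (TCP) lies midway between the tips of the shut fingers; the grasp point (between the pads) lies 19 mm behind it; z points along the fingers, y is the line along which they close (so a half turn about z gives the same grasp; the last joint's range is limited). The gripper opens to 85 mm and grips with 20 to 120 N. Pads are 22 mm wide; open, the fingers measure 114 mm over their backs; the gripper's body (76 mm by 85 mm) begins 54 mm behind the grasp point. The pads swing forward as they close: fully open they stand 13 mm farther back than shut.
Start: joints at [-1.147, 0.615, -0.013, 1.423, 0.008, 1.103, -0.04], TCP at [0.283, 0.585, 0.231] pointing down, gripper open.
Joint ranges: [-3.12, 3.12], [-0.3, 2.06], [-1.34, 1.32], [0.26, 2.42], [-1.36, 4.5], [0.01, 1.98], [-2.84, 2.84]. Speed limits (rad/s): [2.79, 2.79, 3.14, 3.14, 3.14, 3.14, 3.14].

INTERFACE

Orientations are given as a rotation vector (axis times angle).
In Python, from rig import env gives the robot as it stands.
- The arm moves only by the shell command python3 -m inch 'ROWS' [FORCE]. ROWS is JSON, a list of rows, each a list of 3 entries, a list of its own where there are three numbers: the shift along the tool's x, y, z in mm, then the turn about the tool's z in rad, then the finger opening in mm, from 0 to 85.4. In form: [[[tx, ty, tz], yaw, fingers], ...]. A call has 1 to 5 rows; each row is the pose to reach, as a shift and turn from the pose commanded when the call began, along the tool's axes at that moment; what a row does not reach only later rows make up. A row lasts 1/12 s, in which the tool goes at most 41.7 mm and 7.16 degrees, less where a joint would pass 70% of its speed; a pose out of reach is approached as far as the arm can. A call with a gripper value outside its range is refused whole. The fingers move at their own pace and stop on an object; FORCE is the grip in N (left out, the last holds). Time passes only in rows, so rows that repeat a pose let the fingers close. It gives the time, the measured TCP pose, the force, the opening and the grip force at its end, in the units of the state.
- env.get_state(): the state, without advancing time (a new reading comes with each control period).
- env.get_image(name): name is "side" or "top" or "wrist"; returns the picture (420x560x3 uint8, blue, green, red); there is no depth.
- env.camera_model(name): a dict with "mtx" (3x3 intrinsics, pixels), "camera_from_world" (4x4, takes a point from world to camera coordinates); the wrist camera has in their place "tool_from_camera" (4x4, takes a point from camera to tool coordinates, whose origin is the TCP and whose axes are the flange's). Camera axes: x right, y down, z forward; pixel columns grow to the right and rows downward; lengths in m; the calibration is good to about 2 mm. A picture is of the moment at which its call begins: read the wrist's pose just before it. camera_model takes no time and is no camera call.
- env.close_job(): hands the job in; it is judged then, once.
Trained networks look in the newest picture that a camera, given by its name, has taken for a name from the list of things; names that differ only in an ending like _2 or _b are one class to them, and where a whole thing is asked for, a point or a joint stands for the part that bears it (a point fixed in the world has none). Each returns a list of dicts, best first, with "p" (0 to 1); they miss things now and then, are a little off and sometimes report something else, mostly with a low value. They report only what shows in the picture. A call takes as long as a camera call.
- env.regions_of(camera, name): "mask" (420x560 bool, what is visible of it) and "extent" ([left, top, right, bottom] in pixels, round what is visible of it).
The state is a dict: "clock": time; "joint_positions": joint angles; "joint_velocities": joint speeds; "joint_efforts": joint torques, N m; "position": TCP position; "orientation": TCP orientation; "ft_force": force on the tool from outside, world axes, zero at the start; "ft_torque": the same for the moment, N m; "width": finger opening in m; "finger_force": force on a finger pad.
Only numpy, scipy, OpenCV 4.12 (cv2) and the standard library are available. Lean on these libraries where they do the work, as an engineer would, in place of code of your own. Each camera call takes 0.05 s, during which the arm holds its last target. There are 200 camera calls.

## Working session

There is one attempt and no reset: what is moved stays moved. The work goes in short steps, Python scripts to look and compute and a shell command to move; the robot and the scene stay as the last step left them, time stands still between calls to the robot, and variables do not carry over. Pictures are saved under pics/ and viewed, at most 10 in all, crops included, and the job is handed in when it is done.

```bash
ls; mkdir -p pics; python3 - <<'E'
from rig import env
import cv2,numpy as np
np.set_printoptions(precision=4,suppress=True)
s=env.get_state();print(s)
a=env.get_image("top");b=env.get_image("side")
cv2.imwrite("pics/top.png",a);cv2.imwrite("pics/side.png",b)
for c in("top","side","wrist"):print(c,env.camera_model(c))
for n in("collar","pointer","tongue","lock_pod","blank_pod","port","lock_mark"):
  for c in("top","side"):
    try:
      for r in env.regions_of(c,n)[:2]:
        v,u=np.nonzero(r["mask"]);print(n,c,round(r["p"],2),r["extent"],u.mean().round(1),v.mean().round(1))
    except Exception as e:print(n,c,e)
E
```

```text
pics
{'clock': 0.0, 'joint_positions': array([-1.1475,  0.6159, -0.0126,  1.4249,  0.0081,  1.1034, -0.0404]), 'joint_velocities': array([ 0.0009,  0.0008, -0.0009,  0.0013, -0.0013,  0.0004,  0.0008]), 'joint_efforts': array([ -0.0003, -46.9192,   0.2588, -17.1037,   0.0099,   0.0095,
         0.    ]), 'position': array([0.2823, 0.5847, 0.2301]), 'orientation': array([-0.7003, -3.062 ,  0.004 ]), 'ft_force': array([-0.0772,  0.0254,  0.3457]), 'ft_torque': array([-0.0368, -0.008 ,  0.0009]), 'finger_force': 0.0, 'width': 0.0853361124208828}
top {'mtx': array([[500.112 ,   0.    , 283.563 ],
       [  0.    , 500.112 , 203.2038],
       [  0.    ,   0.    ,   1.    ]]), 'camera_from_world': array([[ 0.0027, -1.    ,  0.0037,  0.0092],
       [-0.991 , -0.0032, -0.1341,  0.6032],
       [ 0.1341, -0.0033, -0.991 ,  1.2755],
       [ 0.    ,  0.    ,  0.    ,  1.    ]])}
side {'mtx': array([[393.5593,   0.    , 276.6995],
       [  0.    , 393.5593, 207.3136],
       [  0.    ,   0.    ,   1.    ]]), 'camera_from_world': array([[ 0.704 , -0.7101, -0.0121, -0.4044],
       [-0.5073, -0
[... 1087 characters left out ...]
lock_pod top 0.76 [323.7, 168.0, 383.3, 218.5] 350.7 191.7
lock_pod top 0.57 [253.0, 152.9, 327.5, 252.8] 291.5 198.2
lock_pod side 0.61 [305.5, 213.6, 369.8, 275.7] 338.0 244.1
lock_pod side 0.55 [325.8, 226.8, 353.8, 247.3] 339.7 236.3
blank_pod top 0.76 [204.9, 187.1, 262.9, 238.3] 232.4 213.5
blank_pod side 0.87 [214.9, 172.6, 260.7, 222.0] 235.0 195.0
port top 0.66 [252.5, 154.1, 328.5, 253.0] 291.8 198.8
port top 0.17 [253.1, 159.2, 332.2, 253.9] 291.9 198.1
port side 0.59 [243.7, 172.5, 334.8, 256.0] 287.5 212.2
port side 0.41 [303.4, 216.4, 371.3, 276.8] 338.1 244.1
lock_mark top 0.9 [319.2, 167.9, 379.5, 219.8] 350.8 191.5
lock_mark side 0.65 [307.9, 215.3, 373.7, 273.9] 338.7 244.1
```

```bash
python3 - <<'E'
import cv2
a=cv2.imread("pics/top.png")
cv2.imwrite("pics/topc.png",cv2.resize(a[140:270,190:400],None,fx=3.8,fy=3.8,interpolation=cv2.INTER_CUBIC))
E
```

```text
(no output)
```

View pics/topc.png

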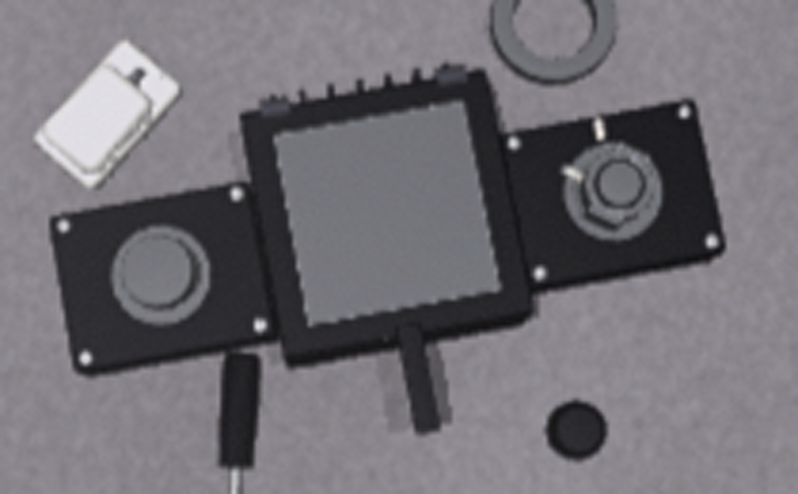

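View pics/side.png

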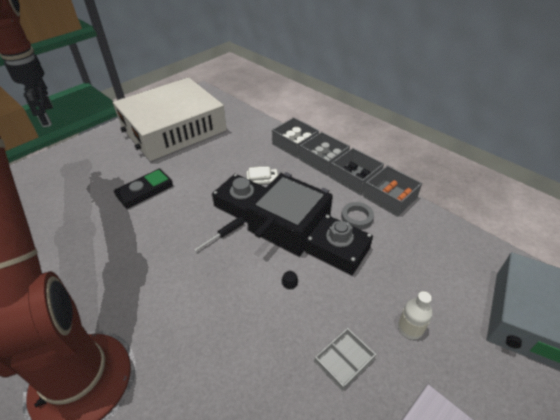

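The top crop shows the lock pod on the right: collar at about crop (613,190), mark at (600,128), pointer at (572,172), and the tongue from (405,328) to (428,430). The side view shows free space around the pod.

```bash
cat > h.py <<'E'
from rig import env
import numpy as np
from scipy.spatial.transform import Rotation as R
np.set_printoptions(precision=4,suppress=True)
def ray(K,T,uv,z): # T world_from_cam
    d=T[:3,:3]@np.linalg.solve(K,[uv[0],uv[1],1.]);o=T[:3,3];return o+d*(z-o[2])/d[2]
def top(uv,z):
    m=env.camera_model("top");return ray(m["mtx"],np.linalg.inv(m["camera_from_world"]),uv,z)
def wristT(s):
    T=np.eye(4);T[:3,:3]=R.from_rotvec(s["orientation"]).as_matrix();T[:3,3]=s["position"]
    return T@env.camera_model("wrist")["tool_from_camera"]
def wrist(s,uv,z): return ray(env.camera_model("wrist")["mtx"],wristT(s),uv,z)
def pose(s=None):
    s=s or env.get_state();M=R.from_rotvec(s["orientation"]).as_matrix();return s["position"],M
E
python3 - <<'E'
from h import *
c=lambda x,y:(190+(x+.5)/3.8-.5,140+(y+.5)/3.8-.5)
S=[top(c(*p),.055) for p in((514,143),(684,112),(540,273),(712,242))]
b=np.mean(S,0);print("base",b)
d=S[0]+S[1]-S[2]-S[3];e=S[0]+S[2]-S[1]-S[3];print("yaw",np.arctan2(d[1],d[0]),np.arctan2(-e[0],e[1]),np.hypot(*b[:2]))
m=top(c(600,128),.055);print("mark",m-b,np.linalg.norm(m-b),np.arctan2(*(m-b)[1::-1]))
p=top(c(572,172),.06);print("ptr",p-b,np.linalg.norm((p-b)[:2]),np.arctan2(*(p-b)[1::-1]))
t0=top(c(405,328),.1);t1=top(c(425,430),.1);print("tongue",t0,t1,np.linalg.norm(t1-t0),np.arctan2(*(t0-t1)[1::-1]))
p_,M=pose();print(p_,M)
y=.2;w=b+np.array([0,0,.11]);print("shift mm tool",M.T@(w-p_)*1000, "tool x world yaw",np.arctan2(M[1,0],M[0,0]))
E
```

```text
base [ 0.6361 -0.1647  0.055 ]
yaw 0.18774741688717192 0.1841884993100197 0.6570760146923538
mark [0.0449 0.008  0.    ] 0.045575848192416564 0.17607317385010435
ptr [0.0131 0.0283 0.005 ] 0.031198449126757892 1.136975643924607
tongue [ 0.538  -0.0206  0.1   ] [ 0.4713 -0.0336  0.1   ] 0.06794894684787003 0.19254384426499582
[0.2826 0.5853 0.2313] [[-0.9005  0.4348 -0.    ]
 [ 0.4348  0.9005  0.    ]
 [ 0.     -0.     -1.    ]]
shift mm tool [-644.4329 -521.7067   66.3128] tool x world yaw 2.691803939487841
```

```bash
M='[[[-155,-126,0],0,85],[[-155,-126,0],0,85],[[-155,-126,0],0,85],[[-155,-126,0],0,85],[[-155,-126,0],0,85]]'; 
python3 -m inch '[[[-155,-126,0],0,85],[[-155,-126,0],0,85],[[-155,-126,0],0,85],[[-155,-126,0],0,85],[[-155,-126,0],0,85]]'
python3 -m inch '[[[-155,-126,0],0,85],[[-155,-126,0],0,85],[[-155,-126,0],0,85],[[-155,-126,0],0,85],[[-155,-126,0],0,85]]'
python3 -m inch '[[[-155,-126,0],0,85],[[-155,-126,0],0,85],[[-155,-126,0],0,85],[[-155,-126,0],0,85],[[-155,-126,0],0,85]]'
python3 -m inch '[[[-155,-126,0],0,85],[[-155,-126,0],0,85],[[-155,-126,0],0,85],[[-155,-126,0],0,85],[[-155,-126,0],0,85]]'
python3 -m inch '[[[0,0,0],0.6,85],[[0,0,0],0.6,85],[[0,0,0],0.6,85],[[0,0,0],0.6,85],[[0,0,0],0.6,85]]'
python3 -m inch '[[[0,0,0],0.6,85],[[0,0,0],0.6,85],[[0,0,0],0.6,85],[[0,0,0],0.6,85],[[0,0,0],0.6,85]]'
python3 -m inch '[[[0,0,0],0.35,85],[[0,0,0],0.35,85],[[0,0,0],0.35,85]]'
python3 - <<'E'
from h import *
p,M=pose();print(p,M[:,0],env.get_state()["joint_positions"])
print(M.T@(np.array([.6361,-.1647,.18])-p)*1000)
E
```

```text
clock: 1.22
position: [0.3691, 0.4009, 0.2316]
orientation: [0.704, 3.06, -0.002]
ft_force: [0.6, -0.0, 0.1]
width: 0.0851
finger_force: 0.0
clock: 1.63
position: [0.4536, 0.22, 0.2317]
orientation: [0.705, 3.06, -0.001]
ft_force: [1.5, 0.3, -0.2]
width: 0.0851
finger_force: 0.0
clock: 2.05
position: [0.5382, 0.0388, 0.2317]
orientation: [0.705, 3.06, -0.002]
ft_force: [0.4, 0.1, 0.3]
width: 0.0848
finger_force: 0.0
clock: 2.47
position: [0.6225, -0.1423, 0.2314]
orientation: [0.705, 3.06, -0.003]
ft_force: [-0.3, -0.5, -0.1]
width: 0.085
finger_force: 0.0
clock: 2.88
position: [0.6219, -0.1381, 0.2313]
orientation: [-1.582, -2.714, -0.0]
ft_force: [0.2, 0.5, -0.2]
width: 0.0851
finger_force: 0.0
clock: 3.3
position: [0.6219, -0.1378, 0.2313]
orientation: [-2.313, -2.126, -0.0]
ft_force: [0.2, -0.2, 0.5]
width: 0.085
finger_force: 0.0
clock: 3.55
position: [0.6219, -0.1378, 0.2313]
orientation: [-2.648, -1.691, -0.0]
ft_force: [-0.5, -0.1, -0.4]
width: 0.0849
finger_force: 0.0
[ 0.6219 -0.1378  0.2313] [0.4207 0.9072 0.0002] [-0.0979  0.6343  0.499   1.4751 -0.3217  1.114   0.0274]
[-18.4438  24.1965  51.3042]
```

```bash
python3 -m inch '[[[-18,24,30],0,85],[[-18,24,30],0,85],[[-18,24,30],0,85]]'
python3 - <<'E'
from h import *
import cv2
s=env.get_state();a=env.get_image("wrist");cv2.imwrite("pics/w1.png",a)
p,M=pose(s);print(p,s["orientation"],np.arctan2(M[1,0],M[0,0]))
import json;json.dump([s["position"].tolist(),s["orientation"].tolist()],open("w1.json","w"))
E
```

```text
clock: 3.8
position: [0.6351, -0.1655, 0.199]
orientation: [-2.643, -1.694, 0.006]
ft_force: [-0.9, 0.7, 0.0]
width: 0.0849
finger_force: 0.0
[ 0.6351 -0.1655  0.199 ] [-2.643  -1.6938  0.006 ] 1.139889354243374
```

View pics/w1.png

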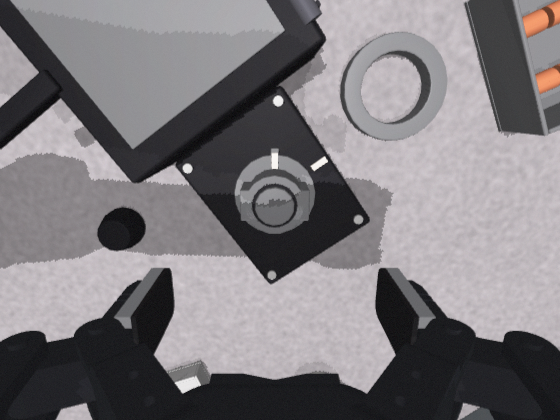

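Wrist picture: collar centred, pointer (275,150–168), mark (312–327,168–158), screws (278,100), (187,168), (358,219), (271,275), plug top (275,206).

```bash
python3 - <<'E'
from h import *
import json
q=json.load(open("w1.json"));s=dict(position=np.array(q[0]),orientation=np.array(q[1]))
A,B,C,D=[wrist(s,u,.055) for u in((278,100),(187,168),(358,219),(271,275))]
b=(A+B+C+D)/4;print("base",b,"plug",wrist(s,(275,206),.095))
x=A+C-B-D;y=A+B-C-D;print(np.arctan2(x[1],x[0]),np.arctan2(-y[0],y[1]),np.linalg.norm(x)/2,np.linalg.norm(y)/2)
c=(b+wrist(s,(275,206),.095))/2
m=wrist(s,(319.5,163),.055)-c;print("mark",np.hypot(*m[:2]),np.arctan2(m[1],m[0]))
t=wrist(s,(275,150),.060)-c;r=wrist(s,(275,168),.060)-c
print("ptr",np.hypot(*t[:2]),np.arctan2(t[1],t[0]),np.arctan2(*(t-r)[1::-1]))
p,M=pose(s);print(M.T@(np.array([c[0],c[1],.066])-p)*1000)
E
```

```text
base [ 0.6356 -0.1647  0.055 ] plug [ 0.6366 -0.1641  0.095 ]
0.18825684961850644 0.18414675687337603 0.09322201460706331 0.12108487745874397
mark 0.0454753370173145 0.17982811682243913
ptr 0.037431472687524635 1.1319821814910414 1.1397876893500338
[  1.6743   1.0257 133.0225]
```

```bash

python3 -m inch '[[[2,1,60],0,85],[[2,1,90],0,85],[[2,1,120],0,85],[[2,1,134],0,85],[[2,1,134],0,85]]'
python3 -m inch '[[[0,0,0],0,44],[[0,0,0],0,44],[[0,0,0],0,44],[[0,0,0],0,44],[[0,0,0],0,44]]' 50
python3 -m inch '[[[0,0,0],0,44],[[0,0,0],0,44]]'
python3 -c "
from h import *
p,M=pose();print(p,np.arctan2(M[1,0],M[0,0]),env.get_state()['ft_torque'])"
```

```text
clock: 4.27
position: [0.6357, -0.1604, 0.0639]
orientation: [-2.636, -1.696, 0.006]
ft_force: [-0.8, 0.0, 0.9]
width: 0.0849
finger_force: 0.0
clock: 4.68
position: [0.6362, -0.1617, 0.0704]
orientation: [-2.639, -1.696, 0.001]
ft_force: [-6.3, 1.1, 7.6]
width: 0.0507
finger_force: 53.5
clock: 4.85
position: [0.6362, -0.1618, 0.0704]
orientation: [-2.639, -1.696, 0.001]
ft_force: [-7.1, 2.4, 7.4]
width: 0.0513
finger_force: 53.5
[ 0.6362 -0.1618  0.0704] 1.1421903508460196 [ 0.6594  1.4294 -0.0294]
```

```bash

python3 -m inch '[[[0,0,-5],0,44],[[0,0.3,-5],0.12,44],[[0,0.6,-5],0.24,44],[[-0.2,0.9,-5],0.36,44],[[-0.3,1.1,-5],0.48,44]]'
python3 -m inch '[[[0,0.3,0],0.12,44],[[0,0.6,0],0.24,44],[[-0.2,0.9,0],0.36,44],[[-0.3,1.1,0],0.47,44],[[-0.3,1.1,0],0.47,44]]'
python3 -m inch '[[[0,0,0],0,44],[[0,0,0],0,44]]'
python3 -c "
from h import *
p,M=pose();print(p,np.arctan2(M[1,0],M[0,0]),env.get_state()['ft_torque'])"
```

```text
clock: 5.27
position: [0.6373, -0.1626, 0.0707]
orientation: [-2.971, -1.012, 0.004]
ft_force: [-1.2, -0.7, -13.8]
width: 0.0511
finger_force: 61.9
clock: 5.68
position: [0.6379, -0.1639, 0.0707]
orientation: [-3.126, -0.298, 0.006]
ft_force: [-0.6, -1.2, -13.5]
width: 0.0505
finger_force: 62.1
clock: 5.85
position: [0.6379, -0.1639, 0.0707]
orientation: [-3.125, -0.304, 0.005]
ft_force: [-1.0, -0.6, -18.3]
width: 0.0508
finger_force: 61.5
[ 0.6379 -0.1639  0.0707] 0.19410420457188973 [-0.1693 -0.0092 -0.0051]
```

```bash

python3 -m inch '[[[0,0,2],0.01,44],[[0,0,3],0.01,44],[[0,0,3],0.01,85],[[0,0,3],0.01,85],[[0,0,3],0.01,85]]'
python3 -m inch '[[[0,0,0],0,85],[[0,0,-20],0,85],[[0,0,-60],0,85],[[0,0,-100],0,85],[[0,0,-125],0,85]]'
python3 -m inch '[[[0,0,0],0,85],[[0,0,0],0,85]]'
python3 - <<'E'
from h import *
import cv2,json
s=env.get_state();a=env.get_image("wrist");cv2.imwrite("pics/w2.png",a)
json.dump([s["position"].tolist(),s["orientation"].tolist()],open("w2.json","w"))
E
```

```text
clock: 6.27
position: [0.6421, -0.1662, 0.0725]
orientation: [3.125, 0.286, 0.011]
ft_force: [0.2, 0.7, 0.9]
width: 0.0839
finger_force: 0.0
clock: 6.68
position: [0.6412, -0.1665, 0.1998]
orientation: [3.124, 0.285, 0.011]
ft_force: [0.4, -0.5, 0.6]
width: 0.0851
finger_force: 0.0
clock: 6.85
position: [0.6407, -0.1659, 0.1975]
orientation: [3.126, 0.285, 0.01]
ft_force: [-0.0, 0.1, -0.0]
width: 0.085
finger_force: 0.0
```

View pics/w2.png

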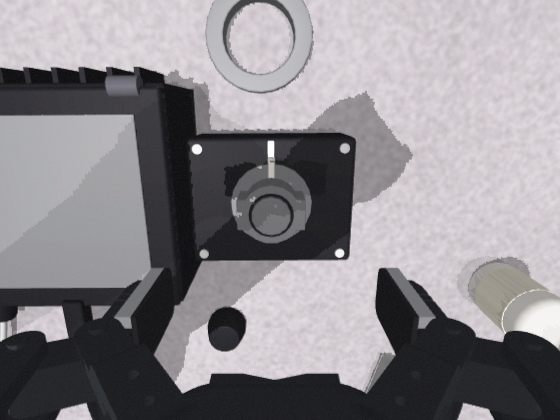

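Pointer line (271,158–178) is collinear with the mark (270.5,141–157) and the collar centre: locked. Next the tongue: move above it and turn half round, so the camera faces the robot side.

```bash

python3 -m inch '[[[-116,-160,0],0,85],[[-116,-160,0],0,85],[[-116,-160,0],0,85],[[-116,-160,0],0,85],[[-116,-160,0],0,85]]'
python3 -m inch '[[[0,0,0],-0.62,85],[[0,0,0],-0.62,85],[[0,0,0],-0.62,85],[[0,0,0],-0.62,85],[[0,0,0],-0.62,85]]'
python3 -m inch '[[[0,0,0],-0.62,85],[[0,0,0],-0.62,85],[[0,0,0],-0.62,85],[[0,0,0],-0.62,85],[[0,0,0],-0.62,85]]'
python3 -m inch '[[[0,0,0],-0.62,85],[[0,0,0],-0.62,85],[[0,0,0],-0.62,85],[[0,0,0],-0.62,85],[[0,0,0],-0.62,85]]'
python3 -m inch '[[[0,0,0],-0.62,85],[[0,0,0],-0.62,85],[[0,0,0],-0.62,85],[[0,0,0],-0.62,85],[[0,0,0],-0.62,85]]'
python3 -m inch '[[[0,0,0],-0.62,40],[[0,0,0],-0.62,40],[[0,0,0],-0.62,40],[[0,0,0],-0.62,40],[[0,0,0],-0.62,40]]'
python3 - <<'E'
from h import *
import cv2,json
b=cv2.imread("pics/w2.png",0)
for v in range(142,178,4):
  u=np.arange(255,287);w=np.clip(b[v,255:287].astype(float)-110,0,None);print(v,(u*w).sum()/max(w.sum(),1),end="; ")
s=env.get_state();a=env.get_image("wrist");cv2.imwrite("pics/w3.png",a)
json.dump([s["position"].tolist(),s["orientation"].tolist()],open("w3.json","w"))
p,M=pose(s);print(p,np.arctan2(M[1,0],M[0,0]),s["joint_positions"])
E
```

```text
clock: 7.32
position: [0.4925, -0.0255, 0.1925]
orientation: [-3.126, -0.287, 0.008]
ft_force: [0.1, 0.7, 0.1]
width: 0.0849
finger_force: 0.0
clock: 7.73
position: [0.4953, -0.0279, 0.1931]
orientation: [-2.887, -1.236, 0.004]
ft_force: [0.5, -0.8, -0.1]
width: 0.085
finger_force: 0.0
clock: 8.15
position: [0.4953, -0.0281, 0.193]
orientation: [-2.373, -2.056, 0.003]
ft_force: [-0.3, 0.1, -0.7]
width: 0.0853
finger_force: 0.0
clock: 8.57
position: [0.4953, -0.0281, 0.193]
orientation: [-1.632, -2.682, 0.002]
ft_force: [0.4, -0.4, -0.1]
width: 0.0849
finger_force: 0.0
clock: 8.98
position: [0.4953, -0.0282, 0.193]
orientation: [-0.736, -3.051, 0.001]
ft_force: [-0.6, 0.3, 0.6]
width: 0.0849
finger_force: 0.0
clock: 9.4
position: [0.4953, -0.0282, 0.193]
orientation: [0.23, -3.13, -0.001]
ft_force: [-0.4, 0.2, -0.6]
width: 0.0402
finger_force: 0.0
142 270.4265505984766; 146 270.39547413793105; 150 270.3904034896401; 154 270.4988399071926; 158 270.68817204301075; 162 270.2240802675585; 166 268.5103806228374; 170 270.88662131519277; 174 270.9172413793103; [ 0.4953 -0.0282  0.193 ] -2.9948752005774386 [ 0.048   0.4273 -0.0494  1.907   0.0275  0.8108  1.7016]
```

View pics/w3.png

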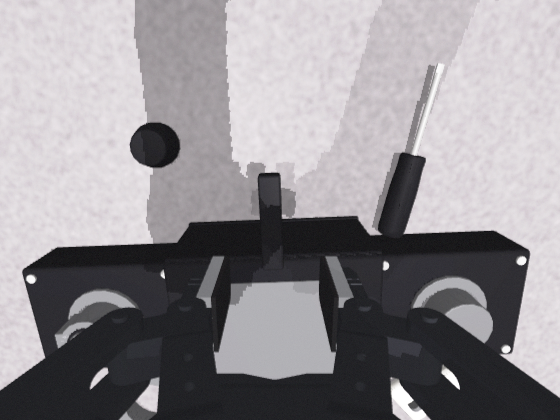

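The tongue runs from tip (269,177) to the flap edge at about (272,254), slightly left of mid-fingers.

```bash
python3 - <<'E'
from h import *
import json
q=json.load(open("w3.json"));s=dict(position=np.array(q[0]),orientation=np.array(q[1]))
t=wrist(s,(269.5,180),.101);e=wrist(s,(272.5,254),.101);d=e-t
print(t,e,np.linalg.norm(d),np.arctan2(d[1],d[0]))
h=.187;x=np.array([np.cos(h),np.sin(h),0])
for c in (t+.028*x,e-.037*x):
  p,M=pose(s);print("tongue",c,"hinge",c+.202*x,M.T@(np.array([c[0],c[1],.08])-p)*1000)
E
```

```text
[ 0.4732 -0.0347  0.101 ] [ 0.5278 -0.0246  0.101 ] 0.055454346681958235 0.1819428931446565
tongue [ 0.5008 -0.0295  0.101 ] hinge [0.6992 0.0081 0.101 ] [ -5.5141  -2.1597 112.9863]
tongue [ 0.4914 -0.0315  0.101 ] hinge [0.6899 0.006  0.101 ] [  4.0132  -2.8244 113.0117]
```

```bash

python3 -m inch '[[[-4.5,-2,40],-0.04,40],[[-4.5,-2,70],-0.04,40],[[-4.5,-2,95],-0.04,40],[[-4.5,-2,111],-0.04,40],[[-4.5,-2,111],-0.04,40]]'
python3 -m inch '[[[0,0,0],0,40],[[0,0,0],0,8],[[0,0,0],0,8],[[0,0,0],0,8],[[0,0,0],0,8]]' 30
python3 -m inch '[[[0,0,0],0,8],[[0,0,0],0,8]]'
python3 -c "
from h import *
p,M=pose();print(p,np.arctan2(M[1,0],M[0,0]))"
```

```text
clock: 9.87
position: [0.4975, -0.0295, 0.0793]
orientation: [0.279, -3.12, -0.002]
ft_force: [-0.0, 0.4, -0.1]
width: 0.04
finger_force: 0.0
clock: 10.28
position: [0.5019, -0.0299, 0.0844]
orientation: [-0.283, 3.126, -0.001]
ft_force: [1.0, -0.8, 0.6]
width: 0.0149
finger_force: 35.7
clock: 10.45
position: [0.5018, -0.0299, 0.0841]
orientation: [-0.283, 3.126, -0.001]
ft_force: [0.7, -1.8, 1.8]
width: 0.0148
finger_force: 35.9
[ 0.5018 -0.0299  0.0841] -2.9611348161544395
```

```bash

python3 -m inch '[[[-0.6,0,-15.8],0,8],[[-2.5,0,-31.6],0,8],[[-5.6,0,-47.2],0,8],[[-9.9,0,-62.4],0,8],[[-15.4,0,-77.3],0,8]]'
python3 -m inch '[[[-6.6,0,-14.4],0,8],[[-14.3,0,-28.3],0,8],[[-23.1,0,-41.4],0,8],[[-32.9,0,-53.8],0,8],[[-43.8,0,-65.5],0,8]]'
python3 -m inch '[[[0,0,0],0,8],[[0,0,0],0,8],[[0,0,0],0,8]]'
python3 - <<'E'
from h import *
import cv2
s=env.get_state();p,M=pose(s);print(p,np.arctan2(M[1,0],M[0,0]),s["ft_torque"])
a=env.get_image("side");t=env.get_image("wrist")
cv2.imwrite("pics/s2.png",np.hstack([cv2.resize(a[130:290,190:390],(400,320)),cv2.resize(t,(400,300))[:, :].copy() if 0 else cv2.copyMakeBorder(cv2.resize(t,(400,300)),0,20,0,0,cv2.BORDER_CONSTANT)]))
E
```

```text
clock: 10.87
position: [0.5184, -0.0267, 0.1613]
orientation: [-0.283, 3.124, -0.0]
ft_force: [7.9, 0.8, -8.2]
width: 0.0152
finger_force: 34.1
clock: 11.28
position: [0.5599, -0.0189, 0.225]
orientation: [-0.283, 3.129, 0.0]
ft_force: [6.6, 0.0, -12.7]
width: 0.0149
finger_force: 33.7
clock: 11.53
position: [0.5601, -0.0188, 0.2249]
orientation: [-0.283, 3.127, 0.001]
ft_force: [5.6, -0.2, -7.7]
width: 0.0149
finger_force: 34.0
[ 0.5601 -0.0188  0.2249] -2.961155987030671 [ 0.1705 -1.4571  0.1335]
```

View pics/s2.png

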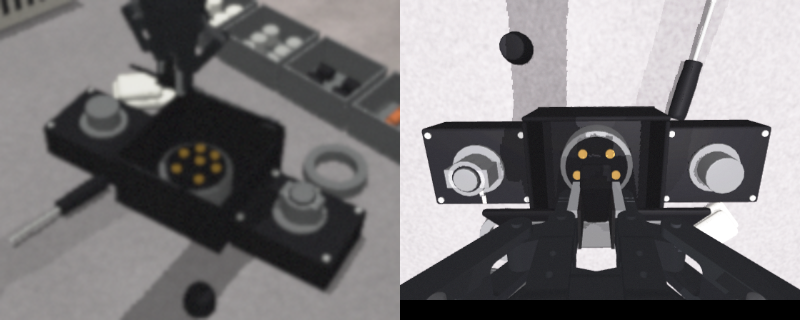

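Flap is up with the inlet visible, and its front edge spans the wrist panel at row about 211, columns 483–710. I'll check the angle against the projected geometry.

```bash
python3 - <<'E'
from h import *
import cv2
s=env.get_state();a=env.get_image("wrist")
K=env.camera_model("wrist")["mtx"];T=np.linalg.inv(wristT(s))
h=.186;x=np.array([np.cos(h),np.sin(h),0]);y=np.array([-np.sin(h),np.cos(h),0]);z=np.array([0,0,1.])
H=np.array([.4995,-.0295,.094])+.202*x
for th,col in((.70,(0,0,255)),(.785,(0,255,0)),(.87,(255,0,0))):
  P=[]
  for o in(-.003,.003):
    for w in(.084,-.084):
      q=H+.165*(-np.cos(th)*x+np.sin(th)*z)+o*(np.sin(th)*x+np.cos(th)*z)+w*y
      c=K@(T[:3,:3]@q+T[:3,3]);P.append(c[:2]/c[2])
  print(th,np.round(P,0).tolist())
  cv2.line(a,tuple(np.int32(P[0])),tuple(np.int32(P[1])),col,1)
cv2.imwrite("pics/w4.png",cv2.resize(a[240:380,90:460],None,fx=2.1,fy=2.1,interpolation=cv2.INTER_NEAREST))
E
```

```text
0.7 [[432.0, 267.0], [120.0, 269.0], [434.0, 278.0], [118.0, 279.0]]
0.785 [[438.0, 293.0], [114.0, 294.0], [441.0, 304.0], [111.0, 306.0]]
0.87 [[444.0, 321.0], [108.0, 322.0], [447.0, 333.0], [106.0, 335.0]]
```

View pics/w4.png

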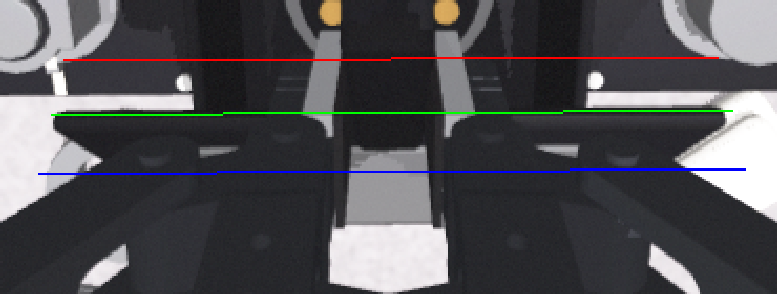

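The green 45° line lies on the flap's edge within a pixel or two, so the flap is at about 45° and firmly held.

```bash
python3 -m inch '[[[0,0,0],0,8],[[0,0,0],0,8],[[0,0,0],0,8],[[0,0,0],0,8],[[0,0,0],0,8]]' && python3 -c "
from rig import env
print(env.close_job())"
```

```text
clock: 12.1
position: [0.5601, -0.0189, 0.225]
orientation: [-0.283, 3.126, 0.001]
ft_force: [6.7, -0.4, -9.2]
width: 0.0153
finger_force: 34.0
the job is handed in; nothing more can be done
None
```

The job is handed in at 12.1 s: the collar's pointer lines up with the lock mark in the wrist picture, and the flap was then raised to about 45° and is still held by the fingers.

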